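Bring out the hearth drawer, clamp the collar four clicks down and keep holding

ROBOT

A 6-joint arm with a two-finger parallel gripper is mounted at the origin on a cart in front of the work surface, level with it; the furniture and walls round the work are solid. World frame = base frame: x ahead of the robot, y to its left, z up, the work surface at z = 0. Lengths are in mm, angles in rad, forces in N, time in s.
With the tool pointing down it reaches from about 325 to 875 mm from the base axis. Payload 4.4 kg.
Tool frame: the origin (TCP) lies on the centre line of the jaws, within the pads' length; the fingertips stand ahead of it and the grasp point (between the pads) lies 6 mm ahead of it (ctrl.tcp_to_tips is the z of the fingertips in the tool frame, in mm); z points along the fingers, y is the line along which they close (so a half turn about z gives the same grasp; the last joint's range is limited). The gripper opens to 85 mm and grips with 20 to 120 N. Pads are 22 mm wide; open, the fingers measure 114 mm over their backs; the gripper's body (76 mm by 85 mm) begins 54 mm behind the grasp point. The pads swing forward as they close: fully open they stand 13 mm farther back than shut.
Start: joints at [-1.264, 0.207, 1.542, -0, 1.393, -0.15], TCP at [253.609, -516.052, 256.282] pointing down, gripper open.
Joint ranges: [-2.73, 2.73], [-0.86, 2.22], [0.23, 2.46], [-1.11, 4.25], [0.08, 2.63], [-2.82, 2.82]. Speed limits (rad/s): [2.79, 2.79, 3.14, 3.14, 3.14, 3.14].

INTERFACE

Orientations are given as a 3x3 rotation matrix whose columns are the frame's x, y, z axes.
In Python, from plant import ctrl, sensors, optics gives the robot as it stands. Calls block until the motion is done:
- ctrl.move_ptp(position, orientation): joint-space move of the TCP to a pose.
- ctrl.move_l(position, rot=None, vel=150, threshold=None): straight line of the TCP; rot=None keeps the orientation; vel is the mean speed in mm/s. With threshold (N) it stops when the force on the tool has changed by that much, and returns True; else False.
- ctrl.set_joints(angles): joint-space move.
- ctrl.gripper_to(opening, force=None): finger opening in mm; force is the grip in N (None keeps the last); returns when the fingers have stopped.
- ctrl.hold(seconds).
- ctrl.solve_ik(position, orientation): joint angles nearest the present ones, or None.
- sensors.read_state(): the state.
- optics.grab_frame(name): name is "side" or "top"; returns (picture, depth): 480x640x3 uint8, red, green, blue; 480x640 float32, mm along the optical axis (not along the pixel's ray), 0 where there is no reading.
- optics.camera_params(name): a dict with "mtx" (3x3 intrinsics, pixels), "R" (3x3) and "t" (3): a world point X has camera coordinates R X + t. Camera axes: x right, y down, z forward; pixel columns grow to the right and rows downward; lengths in mm; the calibration is good to about 2 mm. A picture is of the moment at which its call begins. camera_params takes no time and is no camera call.
A pose or a line that the arm cannot do raises ctrl.MotionError and nothing moves.
- ctrl.finish_job(): hands the job in; it is judged then, once.
The state is a dict: "t": time; "q": joint angles; "qvel": joint speeds; "tau": joint torques, N m; "eef_pos": TCP position; "eef_rot": TCP orientation; "force": force on the tool from outside, world axes, zero at the start; "wrist_torque": the same for the moment, N m; "grip_width": finger opening in mm; "grasp_force": force on a finger pad.
Only numpy, scipy, OpenCV 4.12 (cv2) and the standard library are available. Lean on these libraries where they do the work, as an engineer would, in place of code of your own. Each camera call takes 0.05 s, during which the arm holds its last target. There are 200 camera calls.

TASK

Get the copper collar ready for soldering: draw the hearth drawer with the wooden knob all the way out to its stop, so that the collar, still standing on its brass base, comes out from under the brick hood to below the sprung foot of the bridge. Then pull the red-knobbed clamp lever towards the front and stop on exactly the fourth click you feel (a fifth would mark the collar), leaving the pliers, cup and tin that lie nearby undisturbed. The lever springs back if let go, so finish while still holding it there, with the foot pressing on the collar.

Things in the scene. Friction and masses are not known exactly. Their poses are not given: they have to be found in the camera images.
- station: Hearth station fixed to the bench: steel bed 276 x 176 mm, green bridge over it, pale brick hood behind. Origin on the bench straight below the foot; -x is its front (the drawer's way out), -y its lever side. Bridge x -22 to 27, y -83 to 83, 144 mm high, ram rod to 178 mm; hood x 53 to 164, 229 wide, 150 high. Place and yaw differ each time.
- hearth_drawer (a joint): Opening of the hearth drawer in m: 0 pushed in, 0.080 fully out at its stop. It slides along the station's -x (3 to 5 N) and stays where it is left. Its front plate is 100 mm wide, its upper edge 52 mm above the bench.
- drawer_knob (a point): Middle of the turned wooden drawer knob, 23 mm in diameter, lying along the station's x, 44.5 mm above the bench; the thick part reaches 13 mm behind and 17 mm in front of this point, the drawer front is 29 mm behind it. Pinch it from above across the station's y. At station x = -94 mm when shut, -174 mm when open; free to either side.
- clamp_lever: Lever on the bridge's -y side; origin on its pivot axis (along station y) at station (14, 0, 120) mm. At rest it leans 0.10 rad back from upright; pull it forward: knob over the top towards station -x, up to 1.25 rad. A spring returns it when let go (6 N at the knob at rest, 9 N clamping). Each click is a bump of about 5 N more, then a sudden ease; clicks do not lock.
- lever_knob (a point): Middle of the lever's red knob: a cranked grip 26 mm in diameter, 36 mm long along the station's y, sticking out past the lever bar, at station (28, -136, 259) mm at rest. It moves on a circle of 140 mm radius about the lever's pivot axis. Pinch it from above, fingers in front of and behind it; it may turn between them. The lever bar lies 20 mm to its +y side; nothing is below it.
- quadrant: Aluminium quadrant, 60 mm radius, behind the lever, with 7 steel pins that the lever's spring plunger rides over: a pin passed is a click. Origin as the lever's. Clamped up to 0.08 rad either way, new each time, fixed in use. In its frame the pins lie 0.12, 0.29, 0.46, 0.63, 0.80.. rad from z towards -x (24 mm of knob travel apart); after 4 clicks the knob is at x = -92 mm (pins 4, 5: -82, -100).
- press_foot: Round steel pressing foot, 26 mm across, under the bridge, sprung on the ram; origin at the middle of its lower face. The ram goes down 12 mm per radian of lever; at rest the foot is about 5 mm above the collar when the drawer is out.
- collar: Copper collar (short tube), 26 mm outside, 20 mm bore, 22 mm high, standing loosely on the brass base over its spigot; origin at the middle of its underside.
- base_disc: Brass base, disc 46 mm across and 5 mm thick with a 17.6 mm spigot, lying between three pins on the ceramic tile in the drawer, its origin (underside centre) 80 mm behind the foot when the drawer is shut, right under it when it is fully out.
- pliers: Bystander: flat-nose pliers with red handles, 120 x 40 x 12 mm, lying on the bench to the left of the station; leave alone.
- flux_cup: Bystander: small brass cup, 54 mm across, 19 mm high, on the bench to the left of the station; leave alone.
- solder_tin: Bystander: round flat tin, 44 mm across, 20 mm high, on the bench to the left of the station; leave alone.

How it is judged (in metres and radians):
On the way, in this order (a step that is already met when the one before it is completed fails the run):
1. the drawer is fully out at its stop (within 4 mm) (value of joint hearth_drawer above 0.076 m), for 0.2 s.
2. the lever has passed its first click, with the drawer out (x of lever_knob in the frame of quadrant below -0.02 m and value of joint hearth_drawer above 0.076 m), for 0.05 s.
At the end, for the whole second after the job is handed in: Drawer within 4 mm of its outer stop; fingers hold the lever (over 2 N) between the quadrant's fourth and fifth pins (knob x -85 to -98 mm in the quadrant's frame); foot presses the collar with over 3 N; collar upright on its base (4 mm, 0.1 rad) (value of joint hearth_drawer above 0.076 m and x of lever_knob in the frame of quadrant between -0.0985 and -0.0847 m and contact force between press_foot and collar above 3 N and contact force between the fingers and clamp_lever above 2 N and horizontal distance between collar and base_disc below 0.004 m and angle between collar's own z axis and vertical below 0.1 rad); the arm keeps its last pose, push and grip.
It fails at once if the lever goes over the fifth pin (a fifth click) (x of lever_knob in the frame of quadrant below -0.1023 m).
It fails at once if the collar is knocked off its base (horizontal distance between collar and base_disc above 0.008 m or angle between collar's own z axis and vertical above 0.35 rad).
It fails at once if a bystander is disturbed (moved more than 25 mm) (distance of any of pliers, flux_cup, solder_tin from where it was at the start of the episode above 0.025 m).
It also fails if it takes over 72 s, if anything falls off the work surface, if the arm or the gripper's body presses on something with over 40 N, if the wrist force passes 120 N, or if a joint passes its speed limit or range.

## Working session

There is one attempt and no reset: what is moved stays moved. The work goes in short steps, each a Python script; the robot and the scene stay as the last script left them, time stands still between calls to the robot, and variables do not carry over. Pictures are saved under pics/ and viewed, at most 10 in all, crops included, and the job is handed in when it is done.

```bash
mkdir -p pics; ls
python3 - <<'E'
from plant import ctrl, sensors, optics
import cv2,numpy as np
for n in ("top","side"):
    p,d=optics.grab_frame(n); cv2.imwrite(f"pics/{n}0.png",p[:,:,::-1]); np.savez(f"{n}0.npz",p=p,d=d)
    c=optics.camera_params(n); print(n,c["mtx"].tolist(),np.round(c["R"],3).tolist(),c["t"], -c["R"].T@c["t"])
print(sensors.read_state(), ctrl.tcp_to_tips)
E
```

```text
pics
top [[518.1150012249221, 0.0, 322.3698681333514], [0.0, 518.1150012249221, 239.69858756921312], [0.0, 0.0, 1.0]] [[0.029, -0.999, 0.022], [-0.981, -0.033, -0.193], [0.194, -0.016, -0.981]] [-220.3283371   544.85493734  919.22929873] [ 362.86272766 -187.06908303 1011.79532593]
side [[541.276257265736, 0.0, 319.3319450815111], [0.0, 541.276257265736, 242.41396569954398], [0.0, 0.0, 1.0]] [[-0.964, -0.265, 0.002], [-0.169, 0.61, -0.774], [0.204, -0.747, -0.633]] [478.44453711 346.01187109 741.95607829] [368.22090412 469.92199891 736.6945723 ]
{'t': 0.1, 'q': array([-1.26448909e+00,  2.07353228e-01,  1.54282621e+00, -2.32728937e-06,
        1.39351225e+00, -1.50523268e-01]), 'qvel': array([ 0.00211419, -0.00093163, -0.00293979,  0.00047294,  0.00105622,
       -0.00210022]), 'tau': array([ 6.83655594e-05, -3.84090865e+01, -2.92548144e+01, -1.20762297e-04,
        4.87156343e-03,  3.29421503e-06]), 'eef_pos': array([ 253.41769173, -515.42999905,  255.22418855]), 'eef_rot': array([[ 8.97455001e-01,  4.41105563e-01, -6.35125441e-04],
       [ 4.41105910e-01, -8.97452825e-01,  2.00063727e-03],
       [ 3.12497108e-04, -2.07563951e-03, -9.99997797e-01]]), 'force': array([-0.06216123,  0.19772782, -0.32095697]), 'wrist_torque': array([0.0569953 , 0.04633962, 0.03192315]), 'grasp_force': 0.0, 'grip_width': 84.95555659882778} 25.0
```

View pics/top0.png

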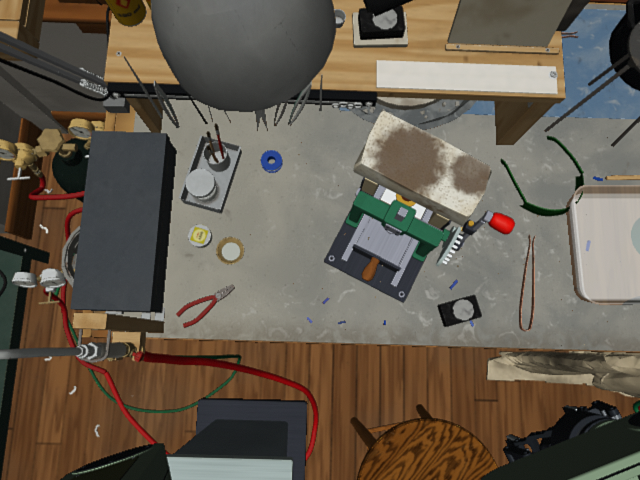

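View pics/side0.png

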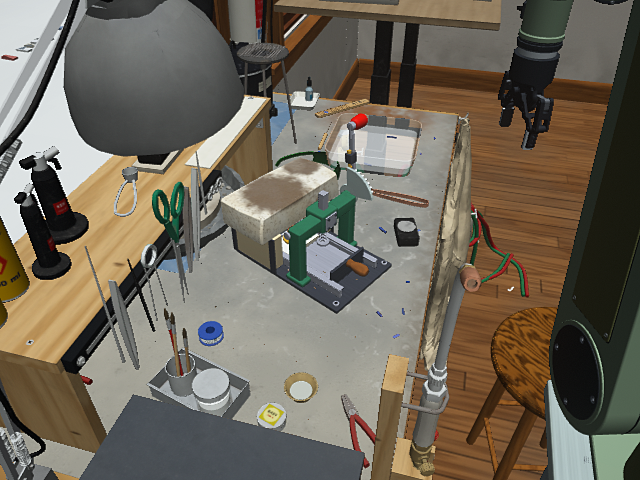

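The top view shows the wooden knob at (371,268), the red knob at (502,222), and the green bridge from (350,200) to (450,250). The side view shows the red knob at (360,121) and the wooden knob at (357,267). The bystanders are on the left, well away.

```bash
cat > h.py <<'E'
import cv2,numpy as np
from plant import ctrl, sensors, optics
def cam(n):
    c=optics.camera_params(n); return c["mtx"],np.array(c["R"]),np.array(c["t"])
def pts(n,d,m):
    K,R,t=cam(n); v,u=np.nonzero(m&(d>0)); z=d[v,u]
    return (np.c_[(u-K[0,2])/K[0,0]*z,(v-K[1,2])/K[1,1]*z,z]-t)@R
def ray(n,uv):
    K,R,t=cam(n); r=R.T@np.linalg.inv(K)@[uv[0],uv[1],1]; return -R.T@t, r/np.linalg.norm(r)
def onplane(n,uv,z):
    o,r=ray(n,uv); return o+r*(z-o[2])/r[2]
def tri(a,b):
    (o1,r1),(o2,r2)=ray("top",a),ray("side",b)
    s=np.linalg.lstsq(np.c_[r1,-r2],o2-o1,rcond=None)[0]
    p,q=o1+s[0]*r1,o2+s[1]*r2; return (p+q)/2,np.linalg.norm(p-q)
def mask(p,lo,hi,box):
    h=cv2.cvtColor(p,cv2.COLOR_RGB2HSV); m=cv2.inRange(h,lo,hi); o=np.zeros_like(m)
    u0,v0,u1,v1=box; o[v0:v1,u0:u1]=m[v0:v1,u0:u1]
    n,l,s,c=cv2.connectedComponentsWithStats(o); k=1+np.argmax(s[1:,4]); return l==k,c[k],s[k]
RED=((0,190,120),(8,255,255)); WOOD=((6,110,70),(20,255,255)); GREEN=((65,90,30),(90,255,255))
E
python3 - <<'E'
from h import *
I={n:np.load(n+"0.npz") for n in ("top","side")}
for nm,col,bx in (("red",RED,{"top":(470,195,530,250),"side":(340,105,380,140)}),("wood",WOOD,{"top":(350,245,392,292),"side":(335,250,375,285)}),("green",GREEN,{"top":(335,180,470,275),"side":(270,180,375,295)})):
    C={}
    for n in I:
        m,c,s=mask(I[n]["p"],*col,bx[n]); P=pts(n,I[n]["d"],m); C[n]=c
        print(nm,n,c.round(1),s,np.median(P,0).round(1),P.min(0).round(),P.max(0).round())
        if nm=="green":
            Q=P[abs(P[:,2]-144)<5]; r=cv2.minAreaRect(Q[:,:2].astype(np.float32)); print(len(Q),r)
    print(tri(C["top"],C["side"]))
    if nm=="wood": print([onplane(n,C[n],44.5) for n in C])
    if nm=="red": print([onplane(n,C[n],259) for n in C])
E
```

```text
red top [502.1 222.6] [490 213  25  20 330] [ 544.1 -464.9  270.2] [ 531. -483.  261.] [ 560. -449.  276.]
red side [359.6 119. ] [351 113  17  13 138] [ 543.4 -458.4  269.1] [  531. -1033.     0.] [ 651. -446.  275.]
(array([ 545.07561728, -466.59504132,  265.05525194]), np.float64(0.22073104097385596))
[array([ 546.6672897 , -468.86158583,  259.        ]), array([ 547.22850659, -478.5812994 ,  259.        ])]
wood top [370.  269.2] [362 257  17  24 230] [ 498.2 -293.9   52.8] [ 479. -309.   45.] [ 523. -279.   61.]
wood side [357.7 266.7] [346 259  23  16 195] [ 498.4 -287.3   51.7] [ 480. -305.   43.] [ 524. -274.   59.]
(array([ 500.47309269, -294.48743835,   45.58680867]), np.float64(1.2328806639150132))
[array([ 500.00536977, -294.63001033,   44.5       ]), array([ 501.30805478, -295.75052192,   44.5       ])]
green top [397.3 222.1] [ 345  191  105   71 2304] [ 576.  -335.8  134.7] [ 523. -424.   10.] [ 626. -248.  152.]
496 ((584.2059936523438, -329.66400146484375), (144.73997497558594, 43.15822982788086), 64.44965362548828)
green side [318.6 232. ] [ 286  190   71   97 2542] [ 591.1 -302.8  116.9] [ 525. -434.    7.] [ 665. -244.  152.]
265 ((583.9944458007812, -329.90576171875), (44.86569595336914, 45.41276168823242), 65.23429107666016)
(array([ 588.57891406, -341.02048873,   75.49531744]), np.float64(5.7717418986881075))
```

Run:
```python
from h import *
I=np.load("top0.npz"); p,d=I["p"],I["d"]
box=np.zeros(d.shape,bool); box[100:305,320:500]=1
P=pts("top",d,box); 
print(np.histogram(P[:,2],bins=np.arange(-5,290,5)))
for nm,lo,hi in (("hood",140,160),):
    K,R,t=cam("top")
    v,u=np.nonzero(box&(d>0)); sel=(P[:,2]>lo)&(P[:,2]<hi)
    m=np.zeros(d.shape,np.uint8); m[v[sel],u[sel]]=255
    hs=cv2.cvtColor(p,cv2.COLOR_RGB2HSV); g=cv2.inRange(hs,*GREEN); 
    m2=cv2.morphologyEx(m&~cv2.dilate(g,np.ones((3,3))),cv2.MORPH_OPEN,np.ones((5,5)))
    Q=pts("top",d,m2>0); print(nm,len(Q),cv2.minAreaRect(Q[:,:2].astype(np.float32)),np.median(Q[:,2]))
    m3=m&cv2.morphologyEx(g,cv2.MORPH_CLOSE,np.ones((5,5)))
    Q=pts("top",d,m3>0); print("bridge",len(Q),cv2.minAreaRect(Q[:,:2].astype(np.float32)),np.median(Q[:,2]))
# everything of the station above bench, bed
sel=(P[:,2]>3)
c=p[180:310,310:480]; cv2.imwrite("pics/crop.png",cv2.resize(c,None,fx=4.5,fy=4.5,interpolation=cv2.INTER_CUBIC)[:,:,::-1])
```

```text
(array([ 4817, 10306,  1356,  1481,  1283,   388,   761,   763,    99,
          74,   153,   324,   370,   925,   173,   132,   174,   204,
         228,   459,   132,   137,   132,   163,   204,   276,   310,
         815,   823,   659,  4752,  2603,    52,    56,    54,    69,
         145,    25,     4,    15,    14,    48,    97,    91,   153,
         105,    58,    21,    11,     9,    12,     6,    16,    63,
         120,    39,     0,     0]), array([ -5,   0,   5,  10,  15,  20,  25,  30,  35,  40,  45,  50,  55,
        60,  65,  70,  75,  80,  85,  90,  95, 100, 105, 110, 115, 120,
       125, 130, 135, 140, 145, 150, 155, 160, 165, 170, 175, 180, 185,
       190, 195, 200, 205, 210, 215, 220, 225, 230, 235, 240, 245, 250,
       255, 260, 265, 270, 275, 280, 285]))
hood 7364 ((635.769775390625, -357.21551513671875), (227.49411010742188, 199.77041625976562), 63.019859313964844) 149.36140757449473
bridge 483 ((576.0508422851562, -349.6741943359375), (96.28407287597656, 43.624393463134766), 67.9021987915039) 143.81638655151232
```

View pics/crop.png

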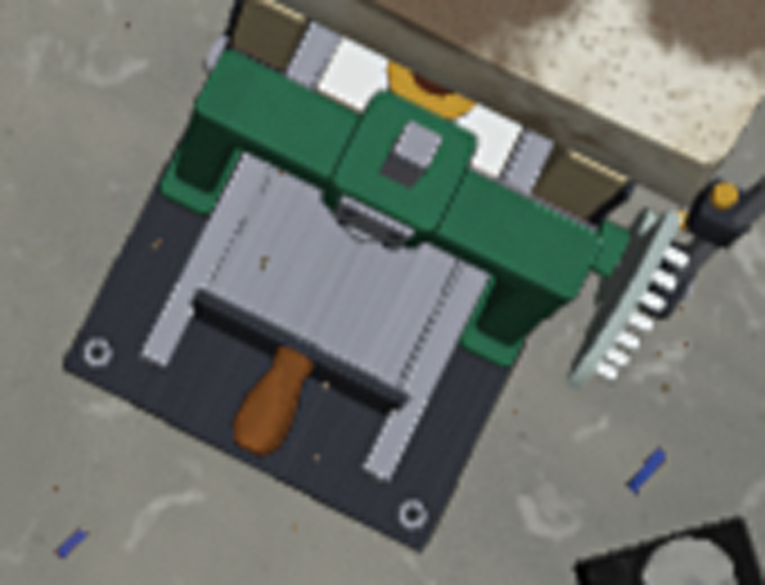

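The crop shows the bed front corners at (65,367) and (421,550), the front-plate top edge from (195,298) to (405,400), and the knob axis from (295,350) to (255,445).

Run:
```python
from h import *
f=lambda a:(np.array(a)+.5)/4.5+[309.5,179.5]
def seg(a,b,z):
    A,B=onplane("top",f(a),z),onplane("top",f(b),z); v=A-B
    print(z,A.round(1),B.round(1),"mid",((A+B)/2).round(1),"len",np.linalg.norm(v).round(1),"ang",np.degrees(np.arctan2(v[1],v[0])).round(2)); 
for z in (8,12): seg((65,367),(421,550),z); seg((97,352),(413,514),z)
seg((193,293),(408,399),52)
seg((65,367),(165,180),10)
seg((421,550),(525,345),10)
seg((147,358),(370,472),20)
I=np.load("top0.npz")
m,c,s=mask(I["p"],*WOOD,(350,245,392,292)); P=pts("top",I["d"],m)
w,v=np.linalg.eigh(np.cov(P[:,:2].T)); print("wood axis",np.degrees(np.arctan2(v[1,1],v[0,1])))
m,c,s=mask(I["p"],*RED,(470,195,530,250)); P=pts("top",I["d"],m)
print("red rect",cv2.minAreaRect(P[:,:2].astype(np.float32)))
# hood
hs=I["d"]; box=np.zeros(hs.shape,bool); box[100:225,345:500]=1
Q=pts("top",hs,box); v,u=np.nonzero(box&(hs>0)); m=np.zeros(hs.shape,np.uint8); s=abs(Q[:,2]-150)<6; m[v[s],u[s]]=255
m=cv2.morphologyEx(m,cv2.MORPH_OPEN,np.ones((15,15))); print("hood",cv2.minAreaRect(pts("top",hs,m>0)[:,:2].astype(np.float32)))
# bridge front top edge in crop
seg((185,133),(580,303),144); seg((232,52),(610,228),144)
```

```text
8 [ 518.2 -208.4    8. ] [ 443.6 -363.9    8. ] mid [ 480.9 -286.1    8. ] len 172.4 ang 64.38
8 [ 525.2 -222.2    8. ] [ 459.  -360.4    8. ] mid [ 492.1 -291.3    8. ] len 153.3 ang 64.39
12 [ 517.5 -208.3   12. ] [ 443.3 -363.1   12. ] mid [ 480.4 -285.7   12. ] len 171.7 ang 64.38
12 [ 524.6 -222.    12. ] [ 458.6 -359.7   12. ] mid [ 491.6 -290.9   12. ] len 152.7 ang 64.39
52 [ 544.5 -260.3   52. ] [ 502.6 -350.7   52. ] mid [ 523.5 -305.5   52. ] len 99.7 ang 65.14
10 [ 517.9 -208.4   10. ] [ 602.8 -250.2   10. ] mid [ 560.3 -229.3   10. ] len 94.7 ang 153.81
10 [ 443.5 -363.5   10. ] [ 534.2 -409.2   10. ] mid [ 488.8 -386.4   10. ] len 101.6 ang 153.26
20 [ 521.4 -243.4   20. ] [ 475.2 -339.9   20. ] mid [ 498.3 -291.6   20. ] len 107.0 ang 64.43
wood axis 153.4981728497134
red rect ((544.8201904296875, -465.8483581542969), (32.813716888427734, 22.99602699279785), 64.37299346923828)
hood ((675.7696533203125, -378.63861083984375), (225.60540771484375, 109.11589813232422), 64.97578430175781)
144 [ 589.5 -249.   144. ] [ 528.1 -400.7  144. ] mid [ 558.8 -324.8  144. ] len 163.6 ang 67.96
144 [ 622.5 -266.6  144. ] [ 557.7 -412.6  144. ] mid [ 590.1 -339.6  144. ] len 159.7 ang 66.07
```

```bash
cat >> h.py <<'E'
YAW=np.radians(-25.5); EX=np.array([np.cos(YAW),np.sin(YAW),0]); EY=np.array([-np.sin(YAW),np.cos(YAW),0]); EZ=np.array([0,0,1.])
O=np.array([580,-332.5,0])
def W(x,y,z): return O+x*EX+y*EY+z*EZ
def down(y): return np.c_[np.cross(y,-EZ),y,-EZ]
def st(): 
    s=sensors.read_state(); p=s["eef_pos"]-O; f=s["force"]
    print("t%.1f x%.1f y%.1f z%.1f"%(s["t"],p@EX,p@EY,p[2]),"F",np.round([f@EX,f@EY,f[2]],1),"w%.1f g%.1f"%(s["grip_width"],s["grasp_force"]),flush=True); return s
E
python3 - <<'E'
from h import *
R=down(-EY)
for x,z in ((-94,52),(-174,52)): print(ctrl.solve_ik(W(x,0,z),R))
for s in (1,-1): print([ctrl.solve_ik(W(x,-139,z),down(s*EX)) for x,z in ((28,320),(28,265),(-92,230))])
ctrl.move_ptp(W(-94,0,140),R); st()
ctrl.move_l(W(-94,0,52),vel=80,threshold=12); st()
ctrl.gripper_to(18,force=40); st()
E
```

```text
[-6.83385771e-01  4.51950299e-01  1.68936968e+00 -4.44089210e-16
  1.00027267e+00  1.33246952e+00]
[-7.21992011e-01  3.15879271e-01  1.89014660e+00 -4.44089210e-16
  9.35566779e-01  1.29386328e+00]
[array([-8.31272838e-01,  4.84459774e-01,  1.04692425e+00, -4.44089210e-16,
        1.61020862e+00, -3.86213879e-01]), array([-8.31272838e-01,  5.09173151e-01,  1.12181299e+00, -4.44089210e-16,
        1.51060651e+00, -3.86213879e-01]), array([-9.06414429e-01,  2.90830789e-01,  1.49298113e+00, -4.44089210e-16,
        1.35778073e+00, -4.61355470e-01])]
[array([-8.31272838e-01,  4.84459774e-01,  1.04692425e+00, -4.44089210e-16,
        1.61020862e+00,  2.75537877e+00]), array([-8.31272838e-01,  5.09173151e-01,  1.12181299e+00, -4.44089210e-16,
        1.51060651e+00,  2.75537877e+00]), array([-9.06414429e-01,  2.90830789e-01,  1.49298113e+00, -4.44089210e-16,
        1.35778073e+00,  2.68023718e+00])]
t1.4 x-93.8 y-0.6 z140.3 F [-0.  -0.8  0.8] w85.1 g0.0
t2.7 x-93.3 y-0.1 z52.7 F [ 0.3 -0.1  0.6] w85.0 g0.0
t3.3 x-94.0 y0.3 z52.3 F [0.3 1.7 3.3] w21.7 g39.1
```

Run:
```python
from h import *
ctrl.move_l(W(-160,0,52),vel=40,threshold=25); st()
for x in range(-164,-186,-2):
    h=ctrl.move_l(W(x,0,52),vel=25,threshold=15); s=st()
    if h or s["force"]@EX>18: break
ctrl.hold(.3); st()
p,d=optics.grab_frame("top"); cv2.imwrite("pics/t1.png",cv2.resize(p[150:330,290:530],None,fx=3,fy=3)[:,:,::-1])
```

```text
t5.1 x-160.5 y0.5 z52.3 F [1.7 4.4 2.7] w21.6 g39.3
t5.4 x-164.8 y0.5 z52.3 F [1.1 4.9 5.8] w21.7 g39.7
t5.6 x-166.4 y0.5 z52.3 F [1.7 5.  4.1] w21.7 g39.7
t5.9 x-168.4 y0.5 z52.3 F [1.5 5.1 4.4] w21.9 g39.6
t6.1 x-170.4 y0.5 z52.3 F [1.3 4.9 3.7] w21.6 g39.6
t6.4 x-172.3 y0.5 z52.3 F [1.4 5.4 3.8] w22.0 g39.7
t6.6 x-174.0 y0.5 z52.3 F [3.  6.  3.4] w21.7 g39.4
t6.9 x-174.1 y0.5 z52.3 F [ 8.2  6.3 -3. ] w21.4 g39.8
t7.1 x-174.1 y0.5 z52.4 F [13.1  7.  -9.4] w21.7 g40.1
t7.4 x-174.2 y0.5 z52.4 F [ 20.4   7.9 -14.8] w21.8 g40.3
t7.7 x-174.2 y0.5 z52.4 F [ 19.3   8.9 -15.4] w21.5 g40.3
```

View pics/t1.png

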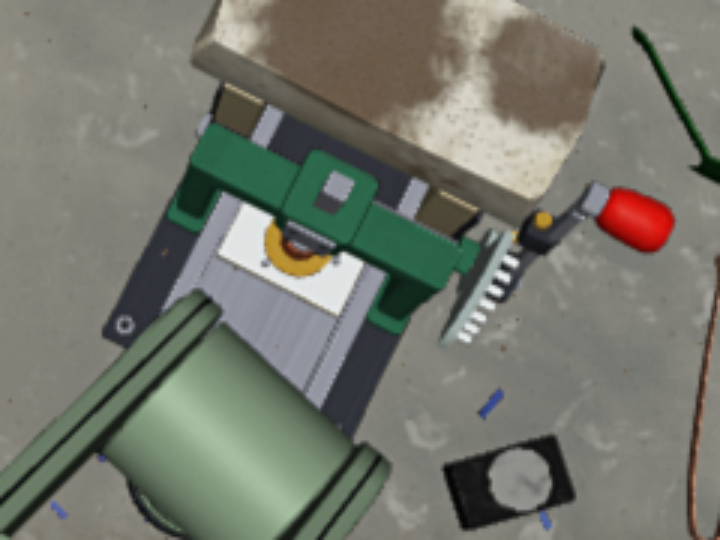

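The view shows the drawer out, with the white tile and brass base at (298,245) under the foot. The force rise at x=-174 confirms the stop. The red knob is at (637,220). Next I release and go to the lever.

Run:
```python
from h import *
ctrl.move_l(W(-174.5,0,52),vel=25); st()
ctrl.gripper_to(60); st()
ctrl.move_l(W(-174.5,0,330),vel=200)
ctrl.gripper_to(85)
p,d=optics.grab_frame("top"); 
R=down(EX)
ctrl.move_ptp(W(26,-138,330),R); st()
ctrl.move_l(W(26,-138,265),vel=60,threshold=10); st()
p,d=optics.grab_frame("side"); cv2.imwrite("pics/s1.png",cv2.resize(p[60:300,230:550],None,fx=2.4,fy=2.4)[:,:,::-1])
```

```text
t8.1 x-174.0 y0.5 z52.3 F [4.2 6.1 2. ] w21.6 g42.2
t8.6 x-175.0 y-0.3 z51.8 F [0.  0.1 0.4] w60.2 g0.0
t12.0 x25.9 y-137.7 z330.2 F [-0.5  0.1  0.3] w85.5 g0.0
t13.2 x26.3 y-138.1 z265.8 F [0.1 0.6 0.7] w85.0 g0.0
```

View pics/s1.png

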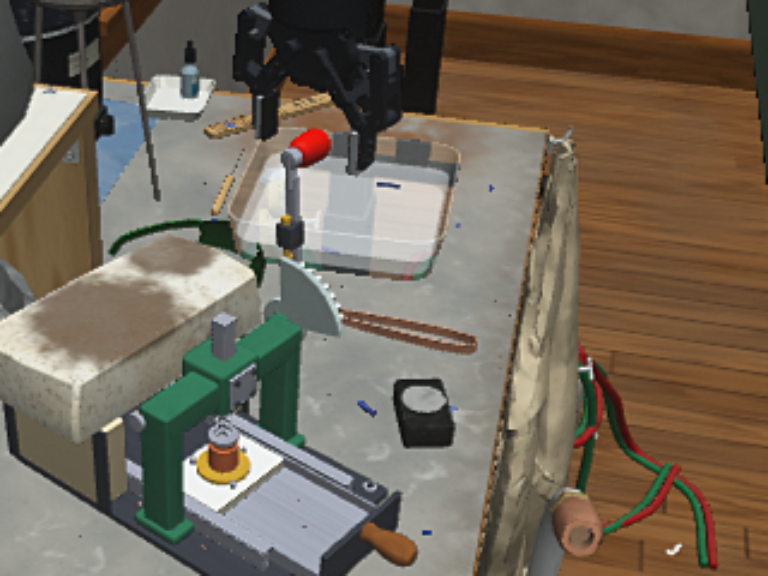

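The knob, at (312,147), stands between the open fingers, and the collar is upright on its base under the foot at (222,460). Now I grip and feel the first clicks.

```bash
cat >> h.py <<'E'
def arc(phi,y=-138): return W(14-140*np.sin(phi),y,126+140*np.cos(phi))
def pull(a,b,step=0.0107):
    out=[]
    for phi in np.arange(a,b+1e-6,step):
        ctrl.move_l(arc(phi),vel=25); s=sensors.read_state(); p=s["eef_pos"]-O; f=s["force"]
        T=-np.cos(phi)*EX-np.sin(phi)*EZ
        out.append((phi,p@EX,p[2],-f@T,f@EY,s["grasp_force"]))
        print("%.3f x%.1f z%.1f F%.1f Fy%.1f g%.0f"%out[-1],flush=True)
    return out
E
python3 - <<'E'
from h import *
ctrl.gripper_to(20,force=40); s=st()
pull(-0.09,0.32); st()
E
```

```text
t13.9 x26.9 y-138.0 z265.3 F [ 4.1 -0.6 -1. ] w24.6 g39.9
-0.090 x26.9 z265.3 F4.9 Fy0.4 g40
-0.079 x25.8 z265.4 F5.1 Fy-0.7 g40
-0.069 x24.7 z265.5 F6.7 Fy-0.1 g40
-0.058 x23.8 z265.6 F8.3 Fy0.0 g40
-0.047 x22.3 z265.9 F7.5 Fy-0.3 g40
-0.036 x20.8 z266.1 F7.8 Fy-1.2 g40
-0.026 x19.7 z266.2 F8.0 Fy-1.2 g40
-0.015 x18.2 z266.4 F7.6 Fy0.2 g40
-0.004 x16.7 z266.6 F7.5 Fy0.3 g40
0.006 x15.2 z266.8 F7.9 Fy1.1 g40
0.017 x14.1 z266.8 F8.7 Fy-0.2 g40
0.028 x12.6 z266.9 F8.4 Fy0.4 g40
0.038 x11.1 z267.1 F7.3 Fy-0.9 g40
0.049 x9.6 z267.2 F8.5 Fy0.2 g40
0.060 x8.1 z267.3 F8.0 Fy0.1 g40
0.071 x7.0 z267.3 F9.2 Fy0.3 g40
0.081 x5.6 z267.4 F9.6 Fy1.1 g40
0.092 x4.3 z267.4 F8.9 Fy1.1 g40
0.103 x3.5 z267.4 F11.2 Fy-0.4 g40
0.113 x2.3 z267.5 F11.5 Fy0.4 g40
0.124 x1.1 z267.5 F12.1 Fy0.5 g39
0.135 x0.3 z267.5 F13.2 Fy-0.4 g40
0.145 x-0.8 z267.5 F15.6 Fy0.2 g39
0.156 x-4.5 z267.4 F6.8 Fy1.0 g40
0.167 x-5.8 z267.4 F8.8 Fy0.5 g39
0.178 x-6.9 z267.2 F9.0 Fy1.0 g39
0.188 x-8.4 z267.1 F8.5 Fy1.0 g39
0.199 x-10.0 z267.0 F9.3 Fy0.8 g39
0.210 x-11.5 z266.9 F8.3 Fy2.1 g39
0.220 x-13.1 z266.8 F7.7 Fy1.8 g39
0.231 x-14.6 z266.6 F7.5 Fy1.8 g39
0.242 x-15.5 z266.4 F9.4 Fy1.7 g39
0.252 x-16.9 z266.3 F9.6 Fy1.7 g39
0.263 x-18.2 z266.1 F9.3 Fy1.3 g39
0.274 x-19.0 z265.9 F10.6 Fy1.6 g39
0.285 x-20.2 z265.8 F11.6 Fy2.7 g39
0.295 x-21.0 z265.6 F12.8 Fy1.4 g39
0.306 x-22.1 z265.5 F13.8 Fy3.0 g39
0.317 x-22.8 z265.3 F15.1 Fy2.2 g39
t23.6 x-22.8 y-137.8 z265.3 F [13.7  2.2  6.6] w24.9 g39.0
```

Click 1 is clear at about 0.15 rad, and the second is loading up.

Run:
```python
from h import *
pull(0.328,0.62)
```

```text
0.328 x-23.9 z265.2 F16.2 Fy2.2 g39
0.339 x-24.6 z265.0 F17.1 Fy2.0 g39
0.349 x-29.2 z263.7 F9.1 Fy2.3 g40
0.360 x-31.1 z262.8 F8.5 Fy2.4 g41
0.371 x-32.9 z261.9 F9.8 Fy2.6 g41
0.381 x-33.8 z261.6 F8.9 Fy1.8 g41
0.392 x-35.8 z260.6 F8.1 Fy2.8 g41
0.403 x-36.6 z260.3 F8.8 Fy1.4 g41
0.414 x-38.4 z259.4 F8.7 Fy2.7 g41
0.424 x-39.0 z259.1 F9.9 Fy2.5 g41
0.435 x-40.4 z258.7 F10.6 Fy2.8 g41
0.446 x-41.1 z258.4 F11.2 Fy2.9 g41
0.456 x-42.2 z258.1 F11.7 Fy2.7 g41
0.467 x-42.8 z257.9 F13.6 Fy2.9 g41
0.478 x-43.9 z257.6 F14.2 Fy2.5 g41
0.488 x-44.8 z257.2 F15.1 Fy3.9 g41
0.499 x-46.3 z256.3 F15.8 Fy2.8 g41
0.510 x-46.9 z256.0 F16.5 Fy3.7 g41
0.521 x-51.7 z253.2 F9.6 Fy2.7 g41
0.531 x-52.4 z252.9 F11.5 Fy1.7 g41
0.542 x-53.2 z252.4 F10.9 Fy1.9 g42
0.553 x-55.2 z251.1 F10.0 Fy1.8 g42
0.563 x-57.2 z249.7 F8.1 Fy2.9 g42
0.574 x-58.8 z248.5 F8.4 Fy3.2 g42
0.585 x-59.4 z248.1 F9.1 Fy2.1 g42
0.595 x-60.9 z247.0 F9.6 Fy2.9 g42
0.606 x-61.5 z246.6 F10.6 Fy2.9 g42
0.617 x-62.0 z246.2 F11.6 Fy3.3 g42
```

Clicks 2 and 3 are also clear, at measured x of about -25 and -47. The fourth should come at about -68, with the hold point at about -78.5.

Run:
```python
from h import *
phi=0.624; prev=None; jump=None
while phi<0.80:
    o=pull(phi,phi)[0]
    if jump is None and prev and prev[1]-o[1]>3.2 and o[3]<prev[3]-4: jump=(prev[1],o[1]); print("CLICK",jump)
    if jump and o[1]<=-77.3: break
    if o[1]<=-79: break
    prev=o; phi+=0.0085
ctrl.hold(.5); st(); print(phi)
p,d=optics.grab_frame("side"); cv2.imwrite("pics/s2.png",cv2.resize(p[60:300,230:550],None,fx=2.4,fy=2.4)[:,:,::-1])
```

```text
0.624 x-62.4 z246.0 F12.2 Fy3.0 g42
0.632 x-63.7 z245.0 F11.7 Fy2.6 g43
0.641 x-64.1 z244.7 F12.6 Fy3.7 g43
0.649 x-64.5 z244.4 F14.2 Fy4.4 g43
0.658 x-64.9 z244.2 F15.0 Fy3.7 g43
0.666 x-65.2 z244.0 F16.3 Fy5.7 g43
0.675 x-66.0 z243.5 F14.2 Fy4.0 g42
0.683 x-67.3 z242.3 F17.1 Fy3.7 g43
0.692 x-70.8 z239.2 F9.8 Fy2.0 g43
CLICK (np.float64(-67.28044548974573), np.float64(-70.82141000852553))
0.700 x-71.5 z238.7 F10.9 Fy2.4 g43
0.709 x-71.9 z238.4 F13.1 Fy2.7 g44
0.717 x-73.6 z236.8 F10.7 Fy2.5 g44
0.726 x-74.1 z236.4 F11.7 Fy3.3 g44
0.734 x-75.7 z234.8 F10.8 Fy3.0 g44
0.743 x-76.3 z234.3 F11.0 Fy2.3 g44
0.751 x-77.8 z232.8 F9.2 Fy3.4 g44
t35.1 x-77.8 y-137.8 z232.8 F [6.4 3.3 6.9] w25.0 g44.1
0.7514999999999993
```

View pics/s2.png

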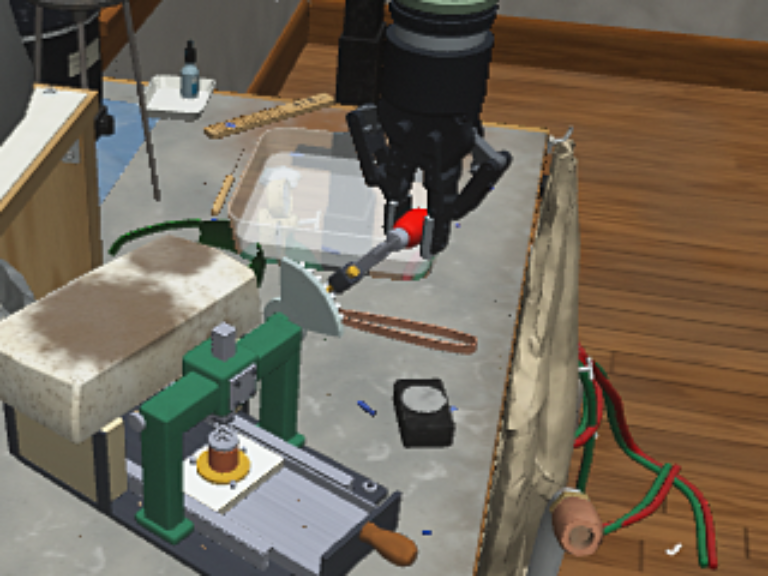

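The lever is held just past its fourth click by the gripped red knob at (412,228). The foot is down on the upright collar at (222,450), and the drawer is still out.

```bash
python3 -c "
from h import *
print(ctrl.finish_job())"
```

```text
the job is handed in; nothing more can be done
None
```

I've handed the job in: the drawer is out at its stop, the lever is held about midway between the fourth and fifth clicks, and the collar is upright on its base under the foot. The judge returned no verdict, and I could not measure the foot's force on the collar.

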